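# Free the finished plinth from the cam vise and file it in its tray lane

## Task

The bevelled maple plinth in the vise is finished: swing the red cam lever to its released end, draw the sliding jaw back by its black knob, and lift the plinth out over the cork mat. The tray lanes are only just wider than the plinth is long, so set it down flat on the mat, let go and take a new grip, then lay it gently (not dropped) in the lane of the clear tray that already holds the other plinth, flat on the floor of the lane and lying across it like that one, and let go. Leave the vise open, and do not shift the other plinth, the shrub or anything else that stands about.

Things in the scene. Friction and masses are not known exactly. Their poses are not given: they have to be found in the camera images.
- plinth_center (a point): centre (half-way up) of the finished plinth: loose maple block 44 mm (its x) by 62 mm (its y) by 24 mm high, about 50 g, brass disc in its top. The long top edges are bevelled 9 x 9 mm, so its x sides are upright only for the lower 15 mm; its ends (y) are upright all the way up. It starts on the vise seat, x along the vise's x, up to 4 mm off along y.
- vise_seat (a point): the vise, fixed: point on top of its two guide rails, 26 mm over the platform, in the middle of where the plinth sits. x: the way the sliding jaw opens; y: along the jaws; z up. Rails 37 mm wide over all (y), on a base plate 80 mm wide (y), 10 mm thick, from x = -60 to +132 mm.
- fixed_lip (a point): middle of the edge of the fixed jaw's lip, 18.7 mm from vise_seat to -x, 19 mm above the seat. Both jaws are 46 mm wide (y), so the plinth's ends stand out 8 mm on each side; they reach 27 mm above the seat, and their lips overhang the plinth's upright part by about 3.5 mm. With the jaw open, draw the plinth 5 to 10 mm to the vise's +x before lifting it, to clear this lip.
- vise_lever (a joint): angle of the vise's cam lever (rad), about the vertical axis at vise_pivot, clockwise from above positive: about 0 = clamped (lever points along the vise's +y, the cam blocks the jaw), 1.6 = end stop, released (lever points along the vise's +x). Stiff: it needs about 2.5 N at its knob and stays where it is left.
- vise_pivot (a point): the vertical axis of the cam lever, 80.6 mm from vise_seat along the vise's x, at the height of the seat; the lever's hub reaches 35 mm above this point.
- lever_knob (a point): middle of the lever's red upright grip, 18 mm in diameter, 32 mm high (16 mm above and below this point), 80 mm from vise_pivot, 78 mm above the platform; it moves with the lever. A flat bar arm lies from 22 to 28 mm below this point.
- vise_jaw (a joint): travel of the sliding jaw (m): 0 = closed on the plinth, 0.020 = fully back. It slides with about 2.5 N of friction and stays where it is left; the cam blocks it until the lever is released.
- jaw_knob (a point): middle of the round black knob on top of the sliding jaw, 20 mm in diameter, 20 mm high (10 mm above and below this point), 70 mm above the platform; 7 mm of clear neck lie between knob and jaw. It moves with the jaw.
- mat_top (a point): centre of the top face of the cork mat, fixed, 140 x 140 mm, 4 mm thick; axes along its sides, z up.
- lane_left (a point): the clear acrylic tray, fixed: middle of the floor of the lane at its +y side, 3 mm above the platform. x along the lanes, y across, z up. Each lane is 200 mm long and 75.5 mm wide; walls and divider are 3 mm thick and 35 mm high above this floor. One lane holds the second plinth, the other the shrub, each about 60 mm from the lane's middle towards +x, in either lane.
- lane_right (a point): the same for the lane at the tray's -y side, 78.5 mm from the other.
- plinth2_center (a point): centre (half-way up) of the second plinth, the same as the first; it lies across one of the two lanes, x along the lane. To be left there.
- shrub_center (a point): middle of the green plastic shrub cluster, about 50 mm wide, 46 mm high, in the other lane. Bystander.
- pawn_center (a point): middle of the maple pawn, 34 mm wide, 66 mm high, standing. Bystander.
- column_center (a point): middle of the black resin ruined column, 44 mm square foot, 80 mm high, standing. Bystander.
- jar_center (a point): middle of the rust-brown paint jar with a black cap, 38 mm in diameter, 52 mm high, standing. Bystander.
- file_grip (a point): middle of the yellow handle (60 mm long, 14 mm thick) of a needle file 125 mm long, lying on the platform. Bystander.
Not all that is in view belongs to the job. Leave any purple look-alike of the part that bears plinth2_center alone. Of the things that look like the part that bears mat_top, take the one that is nearest to the robot's base at the start.

How it is judged:
By the outcome, as a careful person would: the job done as asked, in the order asked, and still so for the second after the job is handed in, with the robot touching nothing.
It also fails if it takes over 72 s, if anything falls off the work surface, if the arm or the gripper's body presses on something with over 40 N, if the wrist force passes 120 N, or if a joint passes its speed limit or range.

## Robot

A 7-joint arm with a two-finger parallel gripper is mounted at the origin on the work surface. World frame = base frame: x ahead of the robot, y to its left, z up, the work surface at z = 0. Lengths are in mm, angles in rad, forces in N, time in s.
With the tool pointing down it reaches from about 425 to 875 mm from the base axis. Payload 8.4 kg.
Tool frame: the origin (TCP) lies between the finger pads; the fingertips stand 22 mm ahead of it and the grasp point (between the pads) lies 3 mm ahead of it; z points along the fingers, x is the direction in which the jaws open and shut, and the axes are right-handed (so a half turn about z gives the same grasp; the last joint's range is limited). The gripper opens to 85 mm and grips with 20 to 120 N. Pads are 22 mm wide; open, the fingers measure 114 mm over their backs; the gripper's body (76 mm by 85 mm) begins 54 mm behind the grasp point. The pads swing forward as they close: fully open they stand 13 mm farther back than shut.
Start: joints at [-1.22, 0.333, 0.04, 1.465, -0.013, 1.343, -0.059], TCP at [282.608, 585.319, 253.308] pointing down, gripper open.
Joint ranges: [-2.58, 2.58], [-0.38, 2.09], [-1.3, 1.39], [0.25, 2.4], [-1.5, 4.64], [0.08, 2.09], [-2.65, 2.65]. Speed limits (rad/s): [2.22, 2.22, 2.79, 2.79, 3.14, 3.14, 3.14].

## Interface

Orientations are given as a unit quaternion [w, x, y, z].
In Python, from bench import r, optics gives the robot as it stands.
- The arm moves only by the shell command python3 -m creep 'ROWS' [FORCE]. ROWS is JSON, a list of rows, each a list of 7 numbers: the turn, a rotation vector about the tool's x, y, z in degrees, then the shift along the tool's x, y, z in mm, then the closure, from 0 (fully open) to 1 (shut). In form: [[rx, ry, rz, tx, ty, tz, jaw], ...]. A call has exactly 10 rows; each row is the pose to reach, as a shift and turn from the pose commanded when the call began, along the tool's axes at that moment; what a row does not reach only later rows make up. A row lasts 1/10 s, in which the tool goes at most 50 mm and 8.59 degrees, less where a joint would pass 70% of its speed; a pose out of reach is approached as far as the arm can. A call with a gripper value outside its range is refused whole. The fingers move at their own pace and stop on an object; FORCE is the grip in N (left out, the last holds). Time passes only in rows, so rows that repeat a pose let the fingers close, or fill a call up. It gives the time, the measured TCP pose, the force and the opening at its end, in the units of the state.
- r.observe(): the state, without advancing time (a new reading comes with each control period).
- optics.get_image(name): name is "scene" or "top" or "wrist"; returns a dict with "pixels" (400x640x3 uint8, red, green, blue), "range_z" (400x640 float32, mm along the optical axis (not along the pixel's ray), 0 where there is no reading), "K" (3x3 intrinsics, pixels), "xyz" and "rotation" of the camera in the world. Camera axes: x right, y up, looking along -z (the intrinsics and any distortion apply to the point x, -y, -z); pixel columns grow to the right and rows downward; lengths in mm; the calibration is good to about 2 mm. A picture is of the moment at which its call begins.
- r.finish_job(): hands the job in, once; it reports no verdict.
The state is a dict: "time": time; "joint_positions": joint angles; "qd": joint speeds; "tau": joint torques, N m; "tool_pos": TCP position; "ee_rot": TCP orientation; "force": force on the tool from outside, world axes, zero at the start; "ft_torque": the same for the moment, N m; "finger_gap": opening from 0.0 (shut) to 1.0 (fully open).
Only numpy, scipy, OpenCV 4.12 (cv2) and the standard library are available. Lean on these libraries where they do the work, as an engineer would, in place of code of your own. Each camera call takes 0.05 s, during which the arm holds its last target.

## Working session

There is one attempt and no reset: what is moved stays moved. The work goes in short steps, Python scripts to look and compute and a shell command to move; the robot and the scene stay as the last step left them, time stands still between calls to the robot, and variables do not carry over. Pictures are saved under pics/ and viewed, and the job is handed in when it is done.

```bash
ls; mkdir -p pics; cat > h.py <<'E'
import numpy as np, cv2, pickle
from bench import r, optics
def snap(n,tag):
    d=optics.get_image(n); pickle.dump(d,open(f'pics/{tag}.pkl','wb'))
    cv2.imwrite(f'pics/{tag}.png',d['pixels'][:,:,::-1]); return d
def load(tag): return pickle.load(open(f'pics/{tag}.pkl','rb'))
def w(d,u,v,z=None,rad=1):
    """pixel->world. with z: intersect plane, else depth"""
    K=np.array(d['K']);R=np.array(d['rotation']);p=np.array(d['xyz'])
    if R.shape!=(3,3):
        from scipy.spatial.transform import Rotation as Q
        R=Q.from_quat([R[1],R[2],R[3],R[0]]).as_matrix()
    ray=R@np.array([(u-K[0,2])/K[0,0],-(v-K[1,2])/K[1,1],-1])
    if z is None:
        a=d['range_z'][int(v)-rad:int(v)+rad+1,int(u)-rad:int(u)+rad+1];a=a[a>0]
        return p+ray*np.median(a) if a.size else None
    return p+ray*(z-p[2])/ray[2]
def crop(tag,u0,v0,u1,v1,s,out):
    im=load(tag)['pixels'][v0:v1,u0:u1,::-1]
    cv2.imwrite(f'pics/{out}.png',cv2.resize(im,None,fx=s,fy=s,interpolation=cv2.INTER_CUBIC))
E
python3 - <<'E'
from h import *
for n in('scene','top','wrist'):
    d=snap(n,n+'0'); print(n,d['K'],d['xyz'],d['rotation'],[k for k in d])
print(r.observe())
E
```

```text
pics
scene [[364.05708657   0.         318.32804858]
 [  0.         364.05708657 199.29503025]
 [  0.           0.           1.        ]] [1342.80313693  296.63070341  630.54300744] [0.49846101 0.26375941 0.38435258 0.7309177 ] ['pixels', 'range_z', 'K', 'xyz', 'rotation']
top [[414.66815221   0.         314.7031342 ]
 [  0.         414.66815221 196.58295954]
 [  0.           0.           1.        ]] [ 460.97271302   37.01080536 1117.55138719] [ 0.7153031   0.03904352 -0.04980513 -0.69594291] ['pixels', 'range_z', 'K', 'xyz', 'rotation']
wrist [[285.87156981   0.         319.54077845]
 [  0.         285.87156981 199.31751564]
 [  0.           0.           1.        ]] [222.75251204 613.71632939 373.82827082] [ 0.83952094 -0.11459416 -0.07082142  0.52636213] ['pixels', 'range_z', 'K', 'xyz', 'rotation']
{'time': 0.15, 'joint_positions': array([-1.22022609,  0.33376241,  0.03987571,  1.46605908, -0.01340405,
        1.34330397, -0.05851569]), 'qd': array([-3.19474076e-05, -2.03742418e-03,  7.09574157e-04, -4.27753785e-03,
        3.61580860e-04,  5.38050596e-05,  8.34564112e-04]), 'tau': array([ 3.35459306e-03, -6.59047365e+01,  1.36802629e+00, -4.05866790e+01,
        1.70762488e-02,  9.78245720e-03, -2.02227295e-05]), 'tool_pos': array([282.46837164, 585.05353497, 252.62110282]), 'ee_rot': array([ 3.69723858e-04,  8.46991044e-01,  5.31606781e-01, -5.14348385e-04]), 'force': array([-0.59166064,  0.43198569,  0.62942763]), 'ft_torque': array([-0.07155996, -0.03121007,  0.02882134]), 'finger_gap': 1.0016104142544102}
```

View pics/top0.png

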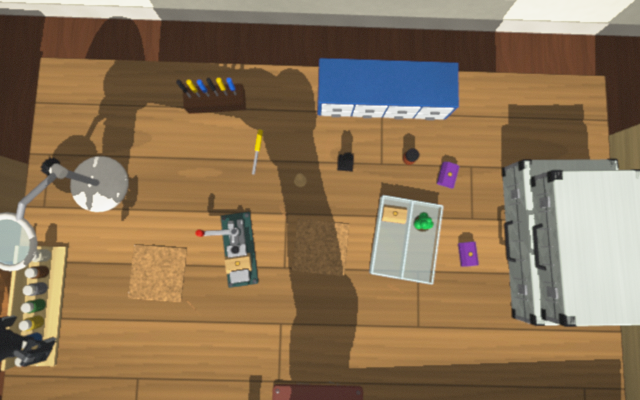

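View pics/scene0.png

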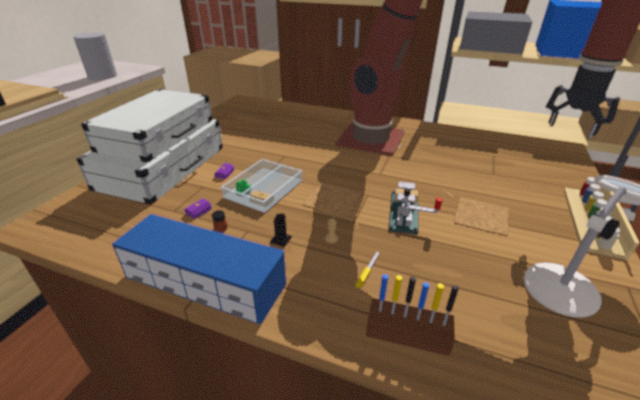

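View pics/wrist0.png

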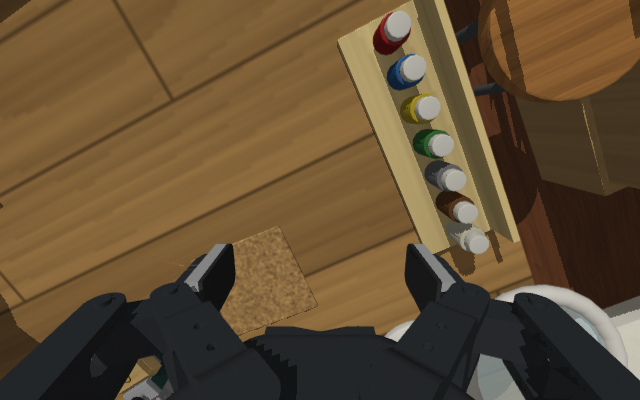

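The top view is oriented with image up = +x and image right = -y. It shows the vise at (238,248), one mat at (158,272), a shaded mat at (318,247), and the tray at (407,238). The tray's plinth is in the left lane at (395,214) and the shrub is at (424,221). I'll enlarge the crops next.

```bash
python3 - <<'E'
from h import *
d=load('top0')
for n,p in dict(mat1=(158,272),mat2=(318,247),vise=(238,248),plinth=(238,265),tray=(407,238),pl2=(395,214),pawn=(300,181),col=(345,160),jar=(411,156),file=(258,143),knob=(200,233)).items():
    print(n,w(d,*p))
crop('top0',185,195,275,295,8,'c1'); crop('top0',360,185,450,290,6,'c2'); crop('top0',275,205,365,290,6,'c3')
E
```

```text
mat1 [390.46687466 428.11360808   5.415193  ]
mat2 [466.75192372   9.53095213   3.98926689]
vise [458.64161366 210.84198341  71.27593703]
plinth [415.90438943 212.15204027  50.67181552]
tray [ 496.08444485 -221.65448561   33.40243642]
pl2 [ 558.70086869 -191.4900955    26.66437462]
pawn [635.00062043  61.76763276  55.85622039]
col [688.7100866  -51.95898195  79.86975992]
jar [ 710.60343464 -227.93340866   52.79383035]
file [742.9099919  180.00023857  15.09035559]
knob [492.67533079 301.68033402  93.87240368]
```

View pics/c1.png

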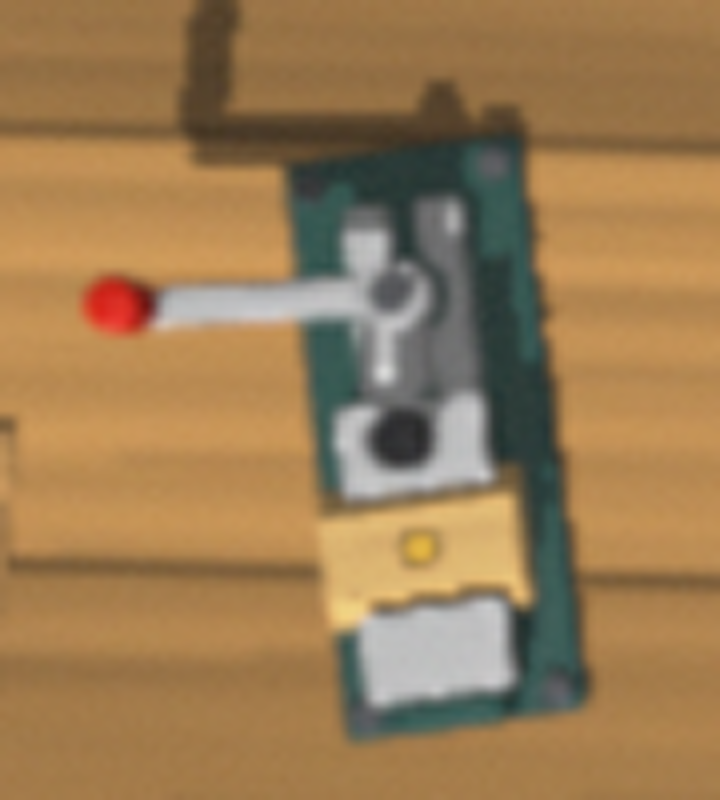

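View pics/c2.png

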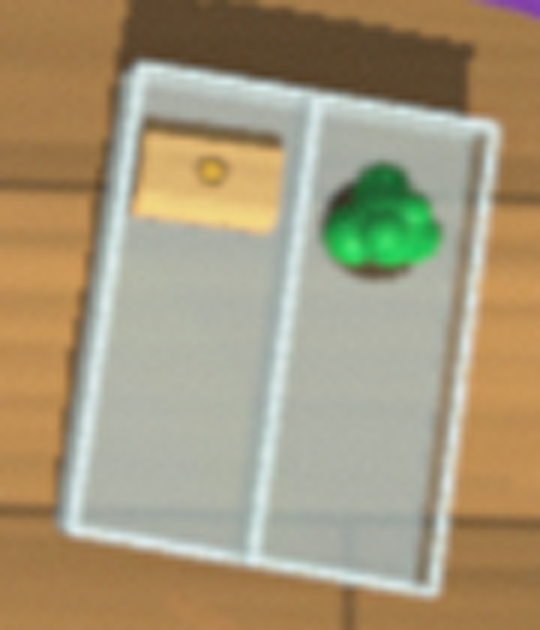

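View pics/c3.png

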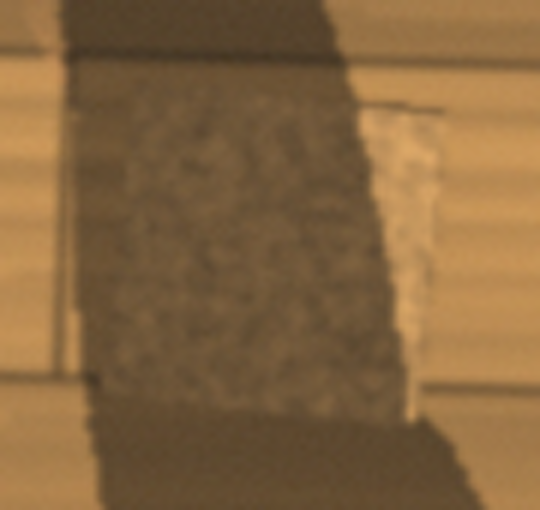

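```bash
python3 - <<'E'
from h import *
d=load('top0')
c=lambda u,v,z:w(d,185+u/8-.5+.06,195+v/8-.5+.06,z)
C=[c(290,165,10),c(522,135,10),c(588,702,10),c(350,740,10)]
for p in C: print(p.round(1))
TL,TR,BR,BL=C
ux=(TL+TR-BL-BR);L=np.linalg.norm(ux)/2;ux/=np.linalg.norm(ux);W=np.linalg.norm(TL+BL-TR-BR)/2
print('len',L,W,'ang',np.degrees(np.arctan2(ux[1],ux[0])))
uy=np.array([-ux[1],ux[0],0]);ctr=sum(C)/4; seat=ctr-36*ux; print('seat base',seat)
k=c(118,305,94);pv=c(395,285,61);jk=c(402,437,80);disc=c(420,548,50)
print('knob',k,'pivot',pv,'jawknob',jk,'disc',disc)
for n,p in dict(k=k,pv=pv,jk=jk,disc=disc).items(): q=p-seat;print(n,q@ux,q@uy)
f=lambda u,v,z:w(d,360+u/6-.44,185+v/6-.44,z)
T=[f(133,68,38),f(497,125,38),f(435,590,38),f(66,530,38)]
for p in T: print(p.round(1))
TL,TR,BR,BL=T
tx=(TL+TR-BL-BR);print(np.linalg.norm(tx)/2,np.linalg.norm(TL+BL-TR-BR)/2,np.degrees(np.arctan2(tx[1],tx[0])),sum(T)/4)
ty=TL+BL-TR-BR;print(np.degrees(np.arctan2(-ty[0],ty[1])))
tx/=np.linalg.norm(tx);ty=np.array([-tx[1],tx[0],0]);cc=sum(T)/4
print('laneL',cc+39.25*ty,'laneR',cc-39.25*ty)
p2=f(212,172,27);q=p2-cc-39.25*ty;print('p2',p2,q@tx,q@ty)
g=lambda u,v,z:w(d,275+u/6-.44,205+v/6-.44,z)
for p in [(120,90),(440,105),(415,420),(95,390)]: print(g(*p,4).round(1))
E
```

```text
[544.1 271.   10. ]
[556.2 194.4  10. ]
[370.8 164.3  10. ]
[356.7 241.2  10. ]
len 188.77777400663308 77.93230319676809 ang 9.122648037082458
seat base [421.42070086 212.01021553  10.        ]
knob [493.39421228 303.37625721  94.        ] pivot [503.10821439 225.03235626  61.        ] jawknob [455.54589431 217.11652796  80.        ] disc [420.66775    214.87846765  50.        ]
k 85.54907007230985 78.79908964399041
pv 82.71890461592152 -0.09399507030846653
jk 34.50314861037471 -0.3687697728183609
disc -0.28867026443642835 2.951351338997505
[ 604.5 -154.    38. ]
[ 583.9 -314.2   38. ]
[ 382.8 -285.    38. ]
[ 404.1 -126.4   38. ]
202.73583312878392 160.7519830657974 -8.041758690480847 [ 493.82248109 -219.88052791   38.        ]
-7.492720810518362
laneL [ 499.3133519  -181.01649778   38.        ] laneR [ 488.33161028 -258.74455803   38.        ]
p2 [ 560.71557937 -191.13242916   27.        ] 62.21358701749819 -1.4266028971814455
[538.2  74.3   4. ]
[535.5 -69.2   4. ]
[396.1 -60.4   4. ]
[405.6  81.1   4. ]
```

```bash
cat >> h.py <<'E'
from scipy.spatial.transform import Rotation as Q
def pose():
    s=r.observe();q=s['ee_rot'];return s['tool_pos'],Q.from_quat([q[1],q[2],q[3],q[0]]).as_matrix()
def plan(target,ang=None):
    """shift (tool axes) + turn about tool z to reach target with tool x at world angle ang deg"""
    p,R=pose();a=np.degrees(np.arctan2(R[1,0],R[0,0]))
    tilt=np.degrees(np.arccos(-R[2,2]))
    print('pos',p.round(1),'ang %.2f tilt %.2f'%(a,tilt),'shift',(R.T@(np.array(target)-p)).round(1),'rz',None if ang is None else round(a-ang,2))
E
python3 - <<'E'
from h import *
d=load('wrist0');p,R=pose()
for uv in [(319,199),(319,80),(319,240),(60,150)]:
    q=w(d,*uv,z=50);print(uv,(R.T@(q-p)).round(1))
plan([493-75*np.sin(np.radians(9))*-1*-1,303,250],9)
E
```

```text
(319, 199) [ -1.2  23.1 202.6]
(319, 80) [  -1.  -107.   202.6]
(319, 240) [ -1.3  75.1 202.6]
(60, 150) [-292.1  -34.3  203. ]
pos [282.5 585.1 252.6] ang 64.23 tilt 0.07 shift [-167.6  301.7    2.9] rz 55.23
```

```bash
python3 -m creep '[[0,0,8,-35,45,0,0],[0,0,16,-70,90,0,0],[0,0,24,-105,135,0,0],[0,0,32,-140,180,0,0],[0,0,40,-175,225,0,0],[0,0,48,-210,270,0,0],[0,0,55.2,-244.5,314.5,0,0],[0,0,55.2,-244.5,314.5,0,0],[0,0,55.2,-244.5,314.5,0,0],[0,0,55.2,-244.5,314.5,0,0]]'; python3 - <<'E'
from h import *
d=snap('wrist','w1');plan([459,228,250],9)
E
```

```text
time: 1.15
tool_pos: [459.9, 227.3, 253.3]
ee_rot: [-0.0, 0.997, 0.077, -0.0]
force: [-0.3, 0.9, 0.0]
finger_gap: 1.002
pos [459.2 228.8 253.2] ang 9.03 tilt 0.03 shift [-0.3  0.7  3.2] rz 0.03
```

View pics/w1.png

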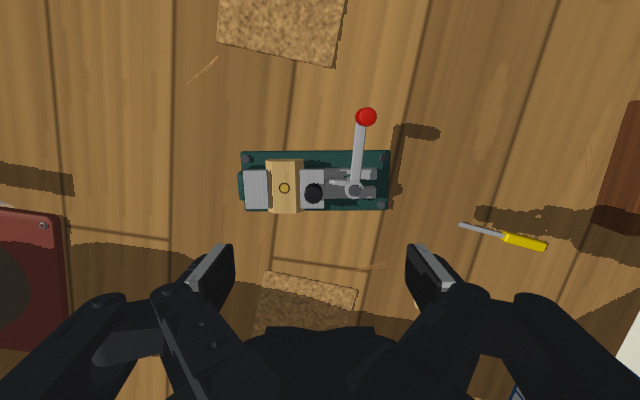

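```bash
python3 -c "
from h import *
crop('w1',232,98,402,220,4.7,'c4')"
```

```text
(no output)
```

View pics/c4.png

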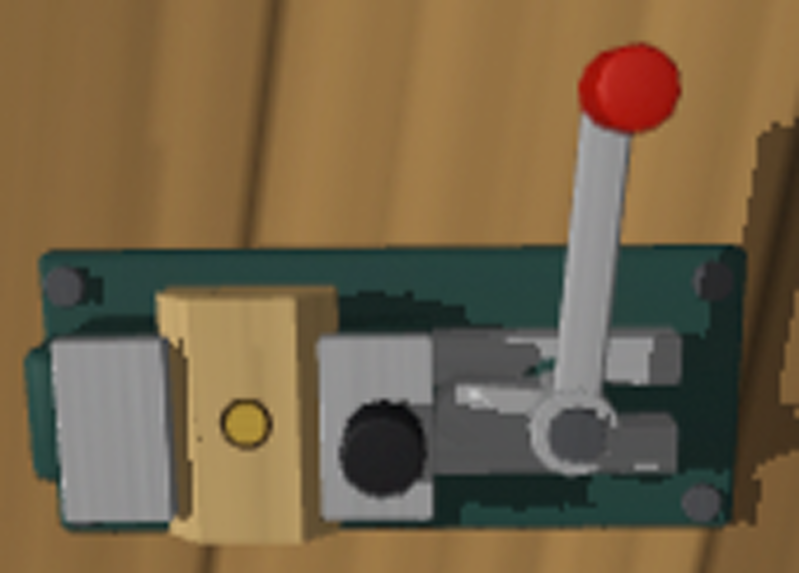

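```bash
python3 - <<'E'
from h import *
d=load('w1')
c=lambda u,v,z:w(d,232+u/4.7-.4,98+v/4.7-.4,z)
C=[c(42,252,10),c(745,246,10),c(733,525,10),c(65,530,10)]
TL,TR,BR,BL=C
for p in C: print(p.round(1))
ux=TR+BR-TL-BL;L=np.linalg.norm(ux)/2;ux/=np.linalg.norm(ux)
uy=np.array([-ux[1],ux[0],0]);ctr=sum(C)/4;seat=ctr-36*ux
print(L,np.linalg.norm(TL+TR-BL-BR)/2,np.degrees(np.arctan2(ux[1],ux[0])),'seat',seat)
for n,p in dict(k=c(637,88,94),pv=c(580,437,61),jk=c(383,450,80),disc=c(246,424,50),j1=c(318,336,53),j2=c(432,332,53),j3=c(434,520,53),j4=c(321,522,53)).items():
    q=p-seat;print(n,p.round(1),(q@ux).round(1),(q@uy).round(1))
E
```

```text
[357.6 240.6  10. ]
[544.2 271.1  10. ]
[557.9 193.8  10. ]
[370.4 163.2  10. ]
189.5448755965393 78.50526295997956 9.266832539771686 seat [421.97158693 211.38123372  10.        ]
k [494.3 303.6  94. ] 86.2 79.3
pv [501.8 223.7  61. ] 80.7 -0.7
jk [455.2 218.1  80. ] 33.8 1.3
disc [421.1 211.8  50. ] -0.8 0.6
j1 [435.9 236.9  53. ] 17.9 22.9
j2 [463.  242.1  53. ] 45.4 23.7
j3 [470.9 195.3  53. ] 45.7 -23.8
j4 [443.  190.4  53. ] 17.4 -24.1
```

```bash
python3 -m creep '[[0,0,0,25,-35,0,0.5],[0,0,0,46.3,-68.8,20,0.5],[0,0,0,46.3,-68.8,50,0.5],[0,0,0,46.3,-68.8,80,0.5],[0,0,0,46.3,-68.8,110,0.5],[0,0,0,46.3,-68.8,135,0.5],[0,0,0,46.3,-68.8,155,0.5],[0,0,0,46.3,-68.8,155,0.5],[0,0,0,46.3,-68.8,155,0.5],[0,0,0,46.3,-68.8,155,0.5]]' 20; python3 - <<'E'
from h import *
d=snap('wrist','w2');plan([494.3,303.6,83],9.2)
E
```

```text
time: 2.2
tool_pos: [494.8, 304.7, 99.6]
ee_rot: [-0.001, 0.997, 0.079, 0.001]
force: [1.0, 0.1, -0.1]
finger_gap: 0.498
pos [494.9 304.5  99.7] ang 9.06 tilt 0.12 shift [-0.8  0.8 16.7] rz -0.14
```

View pics/w2.png

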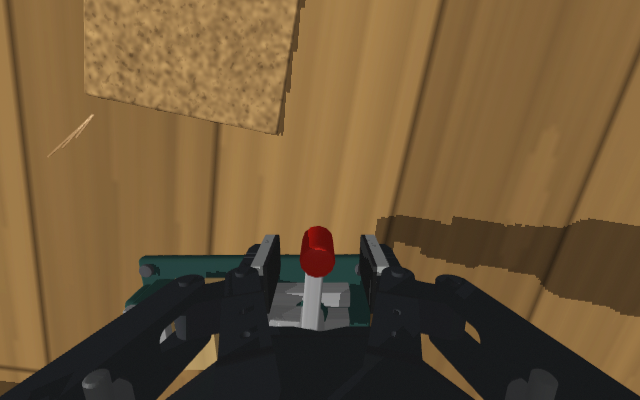

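The knob at (318,250) sits midway between the pads at (275,250) and (370,250). I'll descend and grip.

```bash
python3 -m creep '[[0,0,0,-1,0,8,0.5],[0,0,0,-1,0,16,0.5],[0,0,0,-1,0,16,0.6],[0,0,0,-1,0,16,0.7],[0,0,0,-1,0,16,0.85],[0,0,0,-1,0,16,1],[0,0,0,-1,0,16,1],[0,0,0,-1,0,16,1],[0,0,0,-1,0,16,1],[0,0,0,-1,0,16,1]]' 25; python3 - <<'E'
from h import *
plan([494.3,303.6,83],9.2)
piv=np.array([501.6,224.4])   # seat + 80.6 ux
p,R=pose();v=p[:2]-piv;rad=np.hypot(*v);a0=np.degrees(np.arctan2(v[1],v[0]));print('rad',rad,'lever', np.radians(99.2-a0))
# arc rows in tool axes
for i in range(0,19):
    th=np.radians(a0-5*i);q=np.append(piv+rad*np.array([np.cos(th),np.sin(th)]),p[2]);print(5*i,(R.T@(q-p)).round(1))
E
```

```text
time: 3.25
tool_pos: [493.6, 303.4, 82.4]
ee_rot: [-0.0, 0.997, 0.079, 0.0]
force: [0.6, -0.5, -0.7]
finger_gap: 0.208
pos [493.6 303.4  82.4] ang 9.02 tilt 0.01 shift [ 0.8 -0.1 -0.6] rz -0.18
rad 79.42925137997662 lever 0.05915239921907491
0 [0. 0. 0.]
5 [6.9 0.7 0. ]
10 [13.7  2.   0. ]
15 [20.4  3.9  0. ]
20 [26.9  6.3  0. ]
25 [33.1  9.3  0. ]
30 [39.1 12.8  0. ]
35 [44.7 16.9  0. ]
40 [49.9 21.4  0. ]
45 [54.8 26.4  0. ]
50 [59.2 31.7  0. ]
55 [63.1 37.5  0. ]
60 [66.5 43.5  0. ]
65 [69.3 49.8  0. ]
70 [71.6 56.4  0. ]
75 [73.3 63.1  0. ]
80 [74.4 69.9  0. ]
85 [74.9 76.8  0. ]
90 [74.9 83.8  0. ]
```

```bash
python3 -m creep '[[0,0,5,6.9,0.7,0,1],[0,0,10,13.7,2,0,1],[0,0,15,20.4,3.9,0,1],[0,0,20,26.9,6.3,0,1],[0,0,25,33.1,9.3,0,1],[0,0,30,39.1,12.8,0,1],[0,0,35,44.7,16.9,0,1],[0,0,40,49.9,21.4,0,1],[0,0,45,54.8,26.4,0,1],[0,0,50,59.2,31.7,0,1]]' 25; python3 - <<'E'
from h import *
plan([494.3,303.6,83],9.2)
piv=np.array([501.6,224.4]);p,R=pose();v=p[:2]-piv;rad=np.hypot(*v);a0=np.degrees(np.arctan2(v[1],v[0]));print('rad',rad,'lever', np.radians(99.2-a0))
for i in range(0,11):
    th=np.radians(a0-5*i);q=np.append(piv+79.6*np.array([np.cos(th),np.sin(th)]),p[2]);print(5*i,(R.T@(q-p)).round(1))
E
```

```text
time: 4.25
tool_pos: [556.1, 280.4, 82.3]
ee_rot: [0.001, 0.936, -0.352, -0.001]
force: [-6.1, -4.2, 5.8]
finger_gap: 0.204
pos [556.1 280.4  82.3] ang -41.18 tilt 0.16 shift [-61.8  23.3  -0.6] rz -50.38
rad 78.20284761163512 lever 0.9322736295010814
0 [ 0.1 -1.4 -0. ]
5 [ 7.  -0.7 -0. ]
10 [13.8  0.5 -0. ]
15 [20.5  2.4 -0. ]
20 [27.   4.8 -0. ]
25 [33.3  7.8 -0. ]
30 [39.3 11.4 -0. ]
35 [44.9 15.4 -0. ]
40 [50.2 19.9  0. ]
45 [55.  24.9  0. ]
50 [59.5 30.2  0. ]
```

```bash
python3 -m creep '[[0,0,5,7,-0.3,0,1],[0,0,10,13.8,1,0,1],[0,0,15,20.5,2.6,0,1],[0,0,20,27,4.8,0,1],[0,0,25,33.3,7.8,0,1],[0,0,30,39.3,11.4,0,1],[0,0,35,44.9,15.4,0,1],[0,0,37,47.1,17.2,0,1],[0,0,39,49.2,19,0,1],[0,0,40,50.2,19.9,0,1]]' 25; python3 - <<'E'
from h import *
piv=np.array([501.6,224.4]);p,R=pose();v=p[:2]-piv;rad=np.hypot(*v);a0=np.degrees(np.arctan2(v[1],v[0]));print('rad',rad,'lever', np.radians(99.2-a0));plan(p,-80.8)
print(r.observe()['force'])
E
```

```text
time: 5.25
tool_pos: [578.9, 235.2, 82.1]
ee_rot: [0.001, 0.761, -0.649, -0.003]
force: [-13.8, 4.9, 9.1]
finger_gap: 0.202
rad 78.01115718838564 lever 1.5927178751515694
pos [578.9 235.2  82.1] ang -80.94 tilt 0.35 shift [0. 0. 0.] rz -0.14
[-13.80048576   4.89211481   9.08005844]
```

```bash
python3 -m creep '[[0,0,0.5,1,0,0,1],[0,0,1,2,0,0,1],[0,0,1,3,0,0,1],[0,0,1,3,0,0,1],[0,0,1,3,0,0,1],[0,0,1,2,0,0,0.9],[0,0,1,0,0,0,0.7],[0,0,1,0,0,0,0.5],[0,0,1,0,0,0,0.5],[0,0,1,0,0,0,0.5]]' 25; python3 - <<'E'
from h import *
d=snap('wrist','w3');plan([0,0,0],-80.8);print(r.observe()['force'])
E
```

```text
time: 6.25
tool_pos: [582.0, 233.0, 82.3]
ee_rot: [0.0, 0.755, -0.656, 0.0]
force: [-0.5, 0.2, 0.3]
finger_gap: 0.502
pos [582.  233.   82.3] ang -82.01 tilt 0.02 shift [149.8 608.7  82.3] rz -1.21
[0.43880949 0.04372233 0.0111289 ]
```

View pics/w3.png

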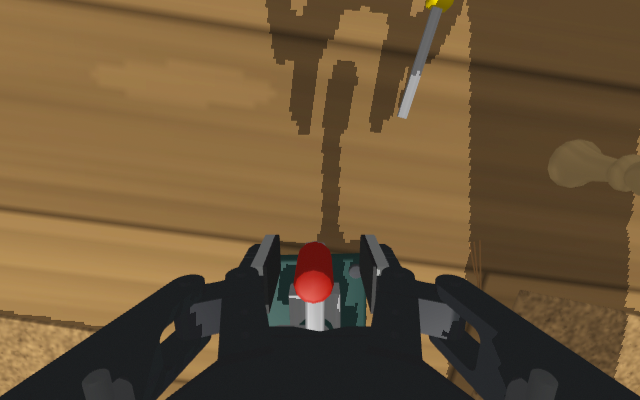

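```bash
python3 -m creep '[[0,0,0,0,0,-35,0.4],[0,0,0,0,0,-60,0.4],[0,0,-1.2,-1,40,-60,0.4],[0,0,-1.2,-2,85,-60,0.4],[0,0,-1.2,-2.2,127.6,-60,0.4],[0,0,-1.2,-2.2,127.6,-50,0.4],[0,0,-1.2,-2.2,127.6,-35,0.4],[0,0,-1.2,-2.2,127.6,-35,0.4],[0,0,-1.2,-2.2,127.6,-35,0.4],[0,0,-1.2,-2.2,127.6,-35,0.4]]' 30; python3 - <<'E'
from h import *
d=snap('wrist','w4');plan([455.3,217.4,80],-80.8)
E
```

```text
time: 7.3
tool_pos: [455.9, 217.7, 117.8]
ee_rot: [-0.0, 0.761, -0.648, 0.0]
force: [-0.1, 0.1, 0.0]
finger_gap: 0.602
pos [455.8 217.8 117.8] ang -80.81 tilt 0.04 shift [ 0.3  0.6 37.8] rz -0.01
```

View pics/w4.png

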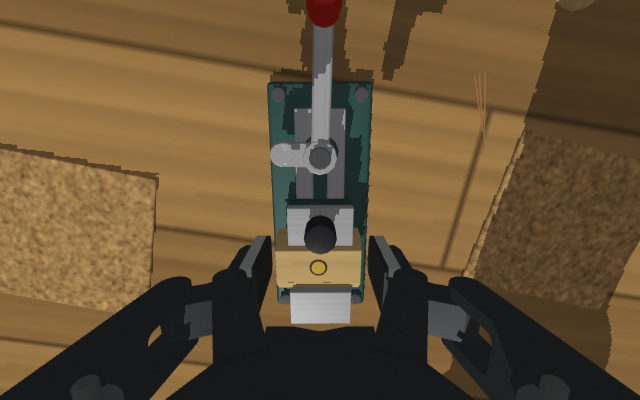

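The lever now points along the vise's +x at (322,80). The jaw knob is at (320,236), centred between the fingers.

```bash
python3 - <<'E'
from h import *
d=load('w4');print(w(d,320,232,80),w(d,318.5,267.5,50),w(d,276,283,50),w(d,361,281,50))
E
python3 -m creep '[[0,0,0,0.3,0.6,20,0.4],[0,0,0,0.3,0.6,30,0.4],[0,0,0,0.3,0.6,38,0.4],[0,0,0,0.3,0.6,38,0.6],[0,0,0,0.3,0.6,38,0.8],[0,0,0,0.3,0.6,38,1],[0,0,0,0.3,0.6,38,1],[0,0,0,0.3,0.6,38,1],[0,0,0,0.3,0.6,38,1],[0,0,0,0.3,0.6,38,1]]' 30
```

```text
[459.96505241 217.19721287  80.        ] [420.39452674 211.85900795  50.        ] [402.73302917 241.13625702  50.        ] [414.37481404 178.85796151  50.        ]
time: 8.35
tool_pos: [454.9, 217.4, 79.7]
ee_rot: [-0.0, 0.762, -0.648, 0.0]
force: [-0.1, -2.5, 5.4]
finger_gap: 0.222
```

```bash
python3 -m creep '[[0,0,0,0,-3,0,1],[0,0,0,0,-6,0,1],[0,0,0,0,-9,0,1],[0,0,0,0,-12,0,1],[0,0,0,0,-15,0,1],[0,0,0,0,-18,0,1],[0,0,0,0,-20,0,1],[0,0,0,0,-21.5,0,1],[0,0,0,0,-21.5,0,1],[0,0,0,0,-21.5,0,1]]' 30
```

```text
time: 9.35
tool_pos: [474.8, 220.7, 79.6]
ee_rot: [0.001, 0.762, -0.648, -0.001]
force: [-8.4, -4.8, 12.3]
finger_gap: 0.223
```

```bash
python3 -m creep '[[0,0,0,0,-20.5,0,0.8],[0,0,0,0,-20.5,0,0.6],[0,0,0,0,-20.5,-15,0.3],[0,0,0,0,-20.5,-35,0],[0,0,0,0,-10,-50,0],[0,0,0,0,10,-50,0],[0,0,0,0.2,34,-50,0],[0,0,0,0.2,34,-50,0],[0,0,0,0.2,34,-50,0],[0,0,0,0.2,34,-50,0]]' 30; python3 - <<'E'
from h import *
d=snap('wrist','w5');plan([421,211.7,41],-80.8)
E
```

```text
time: 10.35
tool_pos: [443.2, 215.7, 130.1]
ee_rot: [-0.001, 0.762, -0.648, 0.0]
force: [0.4, -0.5, 0.2]
finger_gap: 1.002
pos [443.1 215.5 129.9] ang -80.79 tilt 0.07 shift [ 0.2 22.6 88.8] rz 0.01
```

View pics/w5.png

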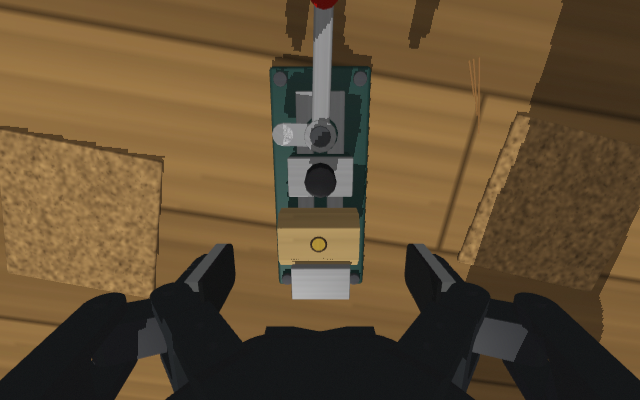

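```bash
python3 - <<'E'
from h import *
d=load('w5');c=w(d,318.5,244,50);print(c);plan([c[0],c[1],41],-80.8)
print(w(d,277.5,263,50),w(d,359.5,262,50))
E
python3 -m creep '[[0,0,0,0.2,10,15,0],[0,0,0,0.2,22,35,0],[0,0,0,0.2,22,50,0],[0,0,0,0.2,22,65,0],[0,0,0,0.2,22,70,0],[0,0,0,0.2,22,70,0],[0,0,0,0.2,22,70,0],[0,0,0,0.2,22,70,0],[0,0,0,0.2,22,70,0],[0,0,0,0.2,22,70,0]]' 40; python3 - <<'E'
from h import *
d=snap('wrist','w6');plan([421,211.7,41],-80.8)
E
```

```text
[420.73939005 212.06295305  50.        ]
pos [443.1 215.5 129.9] ang -80.79 tilt 0.07 shift [-0.2 22.8 88.8] rz 0.01
[399.85628975 241.02663476  50.        ] [410.85130337 178.19926187  50.        ]
time: 11.4
tool_pos: [420.7, 211.7, 59.7]
ee_rot: [-0.0, 0.762, -0.648, -0.0]
force: [-0.2, -0.4, 0.3]
finger_gap: 1.001
pos [420.7 211.7  59.6] ang -80.77 tilt 0.03 shift [ 0.  -0.3 18.6] rz 0.03
```

View pics/w6.png

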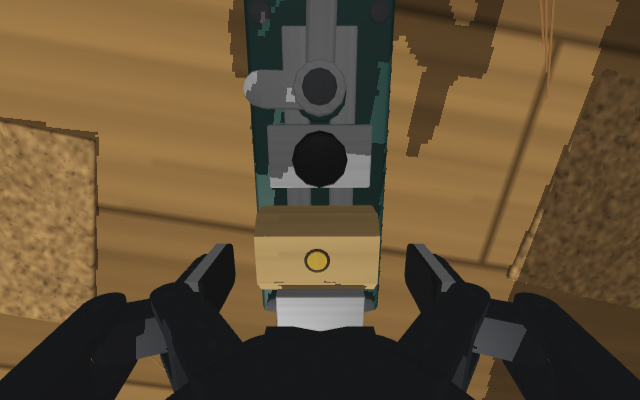

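The plinth spans u 255–379 and the pads are at 233 and 407, so it's well centred. I'll descend and grip the ends.

```bash
python3 -m creep '[[0,0,0,-0.8,0,10,0],[0,0,0,-0.8,0,19,0],[0,0,0,-0.8,0,19,0],[0,0,0,-0.8,0,19,0.2],[0,0,0,-0.8,0,19,0.4],[0,0,0,-0.8,0,19,0.6],[0,0,0,-0.8,0,19,0.6],[0,0,0,-0.8,0,19,0.6],[0,0,0,-0.8,0,19,0.6],[0,0,0,-0.8,0,19,0.6]]' 40; python3 - <<'E'
from h import *
plan([421,211.7,41],-80.8)
E
```

```text
time: 12.45
tool_pos: [420.5, 212.4, 40.5]
ee_rot: [-0.0, 0.762, -0.648, -0.0]
force: [0.5, -0.3, 2.6]
finger_gap: 0.722
pos [420.5 212.4  40.5] ang -80.77 tilt 0.01 shift [ 0.8 -0.4 -0.5] rz 0.03
```

```bash
python3 -m creep '[[0,0,0,0,-3,0,0.6],[0,0,0,0,-6,0,0.6],[0,0,0,0,-8,0,0.6],[0,0,0,0,-8,0,0.6],[0,0,0,0,-8,-8,0.6],[0,0,0,0,-8,-20,0.6],[0,0,0,0,-8,-40,0.6],[0,0,0,0,-8,-60,0.6],[0,0,0,0,-8,-80,0.6],[0,0,0,0,-8,-80,0.6]]' 40; python3 - <<'E'
from h import *
d=snap('wrist','w7');plan([466,8,110],-95)
E
```

```text
time: 13.45
tool_pos: [429.8, 214.4, 123.4]
ee_rot: [-0.002, 0.762, -0.648, 0.0]
force: [0.6, 0.3, -1.5]
finger_gap: 0.719
pos [429.1 214.2 121.9] ang -80.77 tilt 0.19 shift [209.5  -3.3  11.4] rz 14.23
```

View pics/w7.png

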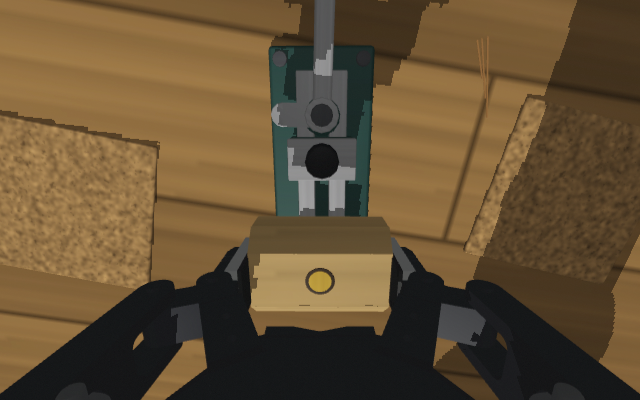

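```bash
python3 - <<'E'
from h import *
from scipy.spatial.transform import Rotation as Q
# tip = finger pixels: reconstruct points in camera->tool frame using wrist mount (constant)
d0=load('w7');p,R=pose()
def Rc(d):
    q=d['rotation'];return Q.from_quat([q[1],q[2],q[3],q[0]]).as_matrix()
Rm=R.T@Rc(d0);tm=R.T@(np.array(d0['xyz'])-p)
for t in ['w6','w3','w4','w7']:
    d=load(t);K=d['K'];z=d['range_z'];v,u=np.mgrid[0:400,0:640]
    P=np.stack([(u-K[0,2])/K[0,0]*z,-(v-K[1,2])/K[1,1]*z,-z],-1)@Rm.T+tm
    m=(z>0)&(np.abs(P[...,0])<60)&(np.abs(P[...,0])>8)&(np.abs(P[...,1])<12)&(v>215)
    rgb=d['pixels'].astype(int);dark=(rgb.max(-1)-rgb.min(-1)<15)
    m&=dark
    X=P[m]
    for s in(-1,1):
        Y=X[X[:,0]*s>0]
        Y=Y[(Y[:,2]<30)]
        if len(Y): 
            i=np.argsort(-Y[:,2])[:400:60]; print(t,s,np.percentile(Y[:,2],[90,98,99.8]).round(1),Y[i].round(1).tolist()[:4])
E
python3 -c "
from h import *
crop('w7',190,200,450,330,3,'c7')"
```

```text
w6 -1 [-11.5   1.1   5.3] [[-42.3, -3.3, 6.9], [-42.1, -6.1, 3.5], [-41.8, -6.7, 1.2], [-41.6, 2.9, -0.6]]
w6 1 [-9.3  2.   5.7] [[43.8, -4.2, 6.9], [43.2, -4.9, 3.6], [43.3, -6.5, 1.3], [44.7, -12.0, -0.4]]
w3 -1 [-19.2   5.7  15.7] [[-20.6, 2.4, 18.3], [-20.6, -4.1, 12.0], [-20.6, -4.3, 8.2], [-20.6, 5.4, 5.6]]
w3 1 [-19.2   5.8  15.9] [[22.1, 3.0, 18.1], [22.0, 8.0, 12.0], [22.2, -3.4, 8.8], [22.2, 7.3, 5.8]]
w4 -1 [-18.9   5.   14. ] [[-25.1, 1.9, 16.0], [-24.8, -8.5, 11.0], [-35.7, -8.4, 7.6], [-24.8, -7.2, 4.4]]
w4 1 [-19.4   4.7  13.7] [[26.5, 0.1, 15.8], [26.2, -9.7, 10.4], [26.5, 8.1, 7.2], [38.4, -8.1, 4.6]]
w7 -1 [-30.3 -10.8   4.5] [[-41.4, -8.0, 8.6], [-39.6, -8.7, -0.8], [-41.4, -7.9, -7.1], [-29.9, -2.3, -12.0]]
w7 1 [-31.1 -10.6   4.4] [[42.6, -8.4, 7.4], [41.2, -8.0, -0.7], [42.6, -8.4, -6.5], [41.2, -8.6, -12.3]]
```

View pics/c7.png

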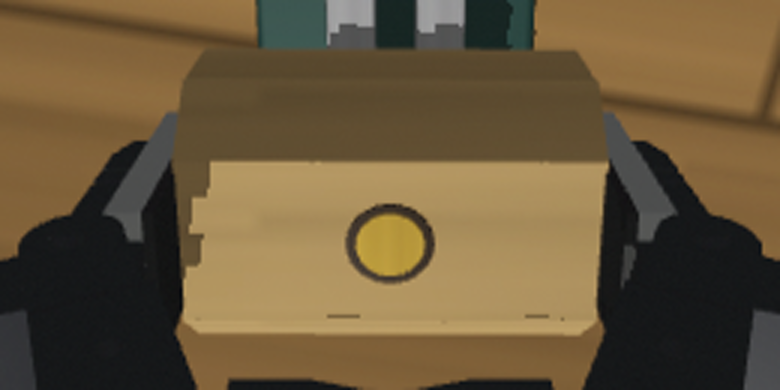

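```bash
python3 -m creep '[[0,0,2,15,0,0,0.6],[0,0,5,45,-1,0,0.6],[0,0,8,85,-2,0,0.6],[0,0,11,125,-3,0,0.6],[0,0,14,165,-4,0,0.6],[0,0,17.2,195,-5,15,0.6],[0,0,17.2,210.5,-5,35,0.6],[0,0,17.2,210.5,-5,60,0.6],[0,0,17.2,210.5,-5,80,0.6],[0,0,17.2,210.5,-5,80,0.6]]' 40; python3 - <<'E'
from h import *
d=snap('wrist','w8');d=snap('top','t8');plan([468,7,18.7],-98)
E
```

```text
time: 14.5
tool_pos: [464.3, 3.8, 38.0]
ee_rot: [-0.003, -0.655, 0.756, 0.001]
force: [-0.8, -0.8, -0.6]
finger_gap: 0.722
pos [466.4   4.8  40.4] ang -98.15 tilt 0.11 shift [-2.5 -1.3 21.6] rz -0.15
```

View pics/w8.png

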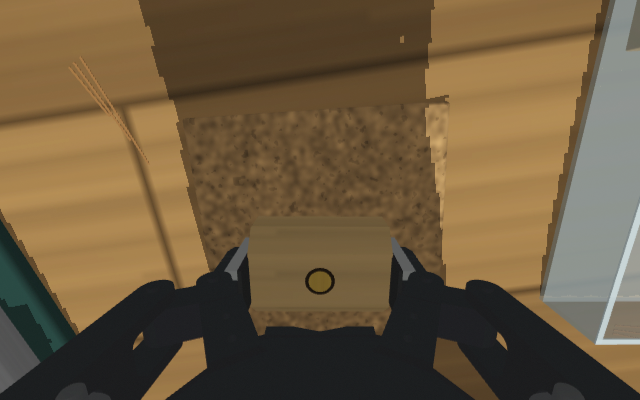

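View pics/t8.png

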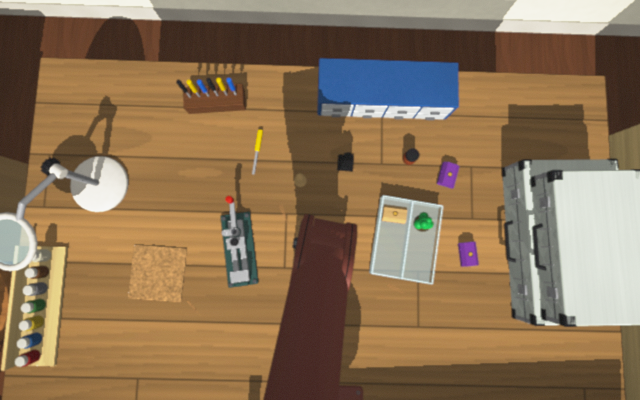

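```bash
python3 -m creep '[[0,0,0,0,0,8,0.6],[0,0,0,0,0,14,0.6],[0,0,0,0,0,18,0.6],[0,0,0,0,0,19,0.6],[0,0,0,0,0,20,0.6],[0,0,0,0,0,20.7,0.6],[0,0,0,0,0,21.3,0.6],[0,0,0,0,0,21.5,0.6],[0,0,0,0,0,21.5,0.6],[0,0,0,0,0,21.5,0.6]]' 40; python3 - <<'E'
from h import *
plan([468,7,18.7],-98);print(r.observe()['force'])
E
```

```text
time: 15.6
tool_pos: [467.0, 6.6, 20.6]
ee_rot: [0.0, -0.656, 0.755, 0.001]
force: [-15.6, -1.0, 41.8]
finger_gap: 0.723
pos [467.    6.6  20.6] ang -97.98 tilt 0.15 shift [-0.5 -1.   1.9] rz 0.02
[-15.57102438  -0.9911435   41.81420802]
```

The contact came earlier than computed, at TCP z of about 20.6. I'll back off before opening.

```bash
python3 -m creep '[[0,0,0,0,0,-0.8,0.6],[0,0,0,0,0,-1.6,0.6],[0,0,0,0,0,-1.6,0.6],[0,0,0,0,0,-1.6,0.6],[0,0,0,0,0,-1.6,0.6],[0,0,0,0,0,-1.6,0.6],[0,0,0,0,0,-1.6,0.6],[0,0,0,0,0,-1.6,0.6],[0,0,0,0,0,-1.6,0.6],[0,0,0,0,0,-1.6,0.6]]' 40; python3 - <<'E'
from h import *
d=snap('wrist','w9');plan([468,7,18.7],-98);print(r.observe()['force'])
E
```

```text
time: 16.6
tool_pos: [467.3, 6.7, 20.8]
ee_rot: [0.0, -0.656, 0.755, 0.0]
force: [-2.2, 0.4, 8.5]
finger_gap: 0.719
pos [467.3   6.7  20.8] ang -97.97 tilt 0.02 shift [-0.4 -0.6  2.1] rz 0.03
[-1.8200465   0.25689593  7.83523924]
```

View pics/w9.png

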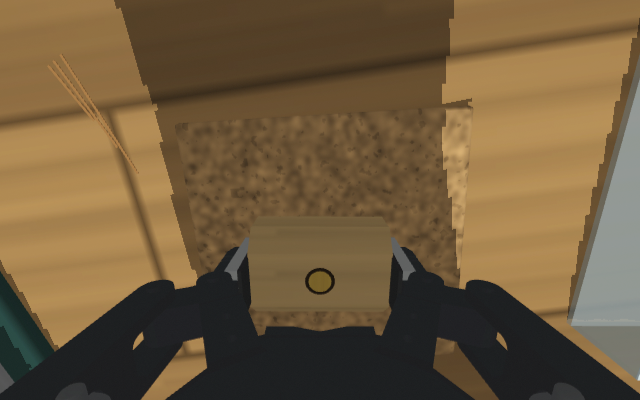

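```bash
python3 - <<'E'
from h import *
for t in('w7','w9','w8'):
    d=load(t);print(t,'top',np.median([w(d,u,285,rad=1)[2] for u in range(265,380,10) if abs(u-320)>20]).round(2), 'mat',np.median([w(d,u,v)[2] for u in range(230,400,20) for v in(150,170,190)]).round(2))
E
```

```text
w7 top 133.48 mat 1.01
w9 top 30.96 mat 4.69
w8 top 48.18 mat 4.76
```

```bash
python3 -m creep '[[0,0,0,0,0,0,0.22],[0,0,0,0,0,0,0.15],[0,0,0,0,0,0,0.1],[0,0,0,0,0,0,0.05],[0,0,0,0,0,-20,0.05],[0,0,0,0,0,-50,0.05],[0,0,-8,0,0,-70,0.05],[0,0,-16,0,0,-80,0.05],[0,0,-24,0,0,-80,0.05],[0,0,-32,0,0,-80,0.05]]' 40
python3 -m creep '[[0,0,-8,0,0,0,0.2],[0,0,-16,0,0,0,0.2],[0,0,-24,0,0,0,0.2],[0,0,-32,0,0,0,0.2],[0,0,-40,0,0,0,0.2],[0,0,-48,0,0,0,0.2],[0,0,-56,0,0,0,0.2],[0,0,-58,0,0,0,0.2],[0,0,-58,0,0,0,0.2],[0,0,-58,0,0,0,0.2]]' 40
python3 - <<'E'
from h import *
d=snap('wrist','w10');plan([468,7,25],-8)
E
```

```text
time: 17.65
tool_pos: [467.3, 6.9, 100.9]
ee_rot: [-0.001, 0.84, -0.542, 0.0]
force: [0.4, -0.5, -0.4]
finger_gap: 0.949
time: 18.65
tool_pos: [466.9, 6.6, 100.4]
ee_rot: [0.0, 0.998, -0.07, -0.0]
force: [0.8, 0.9, 0.0]
finger_gap: 0.801
pos [467.    6.6 100.4] ang -8.06 tilt 0.01 shift [ 1.  -0.6 75.4] rz -0.06
```

View pics/w10.png

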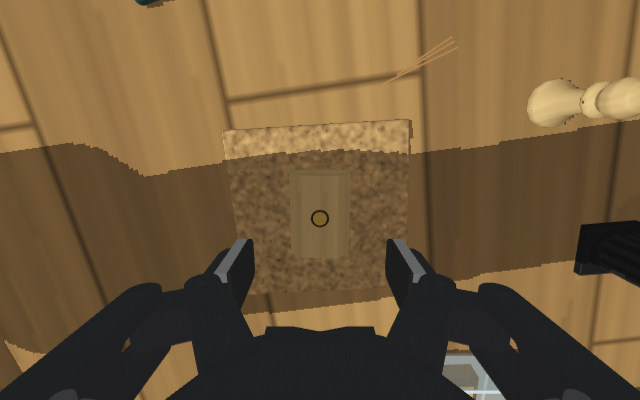

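```bash
python3 - <<'E'
from h import *
d=load('w10');c=w(d,320,218,28);print(c);plan([c[0],c[1],27],-8)
crop('w10',270,150,370,280,4,'c10')
E
```

```text
[468.14281845   5.65050309  28.        ]
pos [467.    6.6 100.4] ang -8.06 tilt 0.01 shift [ 1.3  0.8 73.4] rz -0.06
```

View pics/c10.png

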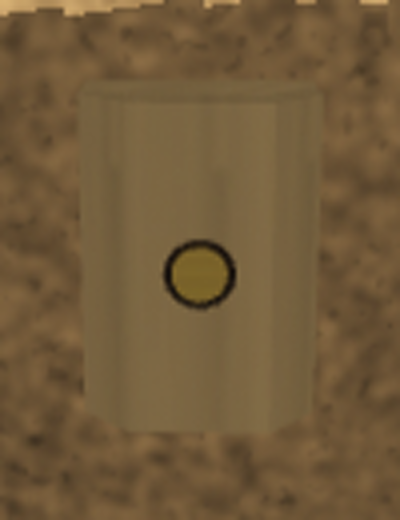

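```bash
python3 -m creep '[[0,0,0,1,0.5,20,0.2],[0,0,0,1,0.5,40,0.2],[0,0,0,1,0.5,55,0.2],[0,0,0,1,0.5,65,0.2],[0,0,0,1,0.5,71,0.2],[0,0,0,1,0.5,73,0.2],[0,0,0,1,0.5,73,0.2],[0,0,0,1,0.5,73,0.2],[0,0,0,1,0.5,73,0.2],[0,0,0,1,0.5,73,0.2]]' 40
python3 -m creep '[[0,0,0,0,0,0,0.3],[0,0,0,0,0,0,0.4],[0,0,0,0,0,0,0.5],[0,0,0,0,0,0,0.6],[0,0,0,0,0,0,0.8],[0,0,0,0,0,0,0.8],[0,0,0,0,0,0,0.8],[0,0,0,0,0,0,0.8],[0,0,0,0,0,-4,0.8],[0,0,0,0,0,-8,0.8]]' 40
python3 - <<'E'
from h import *
d=snap('wrist','w11');plan([468,7,27],-8);print(r.observe()['force'])
E
```

```text
time: 19.7
tool_pos: [468.2, 6.1, 27.8]
ee_rot: [-0.0, 0.998, -0.069, 0.0]
force: [0.1, -0.7, 0.0]
finger_gap: 0.801
time: 20.7
tool_pos: [467.8, 5.9, 35.6]
ee_rot: [0.0, 0.998, -0.07, -0.0]
force: [0.5, 0.1, -0.4]
finger_gap: 0.502
pos [468.3   5.9  36.2] ang -7.99 tilt 0.03 shift [-0.4 -1.   9.2] rz 0.01
[-0.18285898 -0.65583528 -0.50166842]
```

View pics/w11.png

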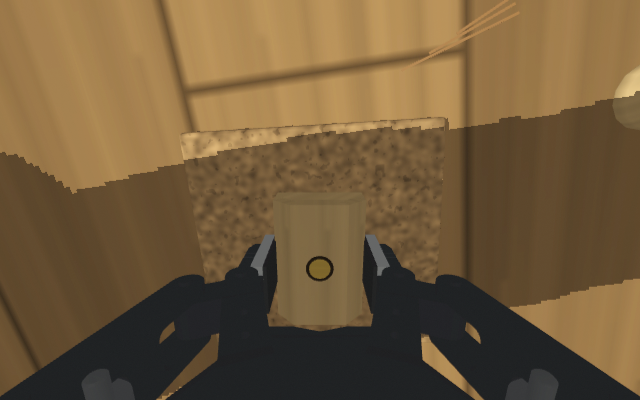

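```bash
python3 -m creep '[[0,0,0,0,0,-25,0.8],[0,0,0,0,0,-60,0.8],[0,0,0,2,15,-75,0.8],[0,0,0,6,45,-75,0.8],[0,0,0,12,85,-75,0.8],[0,0,0,18,125,-75,0.8],[0,0,0,24,160,-75,0.8],[0,0,0,26.8,181,-75,0.8],[0,0,0,26.8,181,-75,0.8],[0,0,0,26.8,181,-75,0.8]]' 40
python3 - <<'E'
from h import *
d=snap('wrist','w12');plan([469.6,-176.9,60],-8)
E
```

```text
time: 21.75
tool_pos: [469.2, -177.1, 110.4]
ee_rot: [0.0, 0.998, -0.07, -0.0]
force: [0.9, 0.8, -0.1]
finger_gap: 0.5
pos [ 469.3 -176.3  110.3] ang -7.95 tilt 0.03 shift [ 0.4  0.6 50.3] rz 0.05
```

View pics/w12.png

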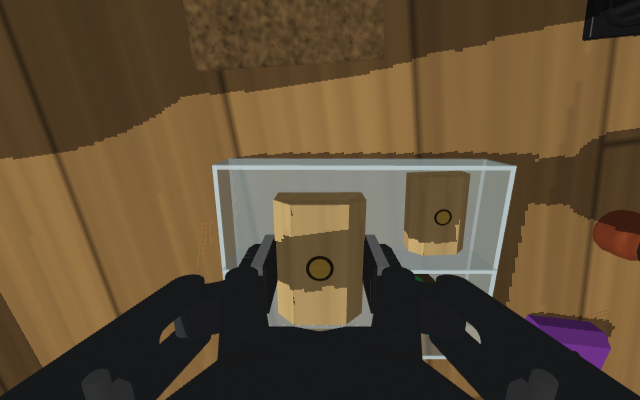

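```bash
python3 -c "
from h import *
crop('w12',205,150,305,290,4,'c12a');crop('w12',380,150,530,290,4,'c12b')"
```

```text
(no output)
```

View pics/c12a.png

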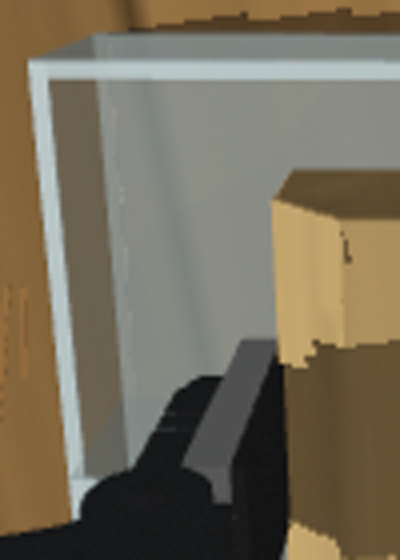

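View pics/c12b.png

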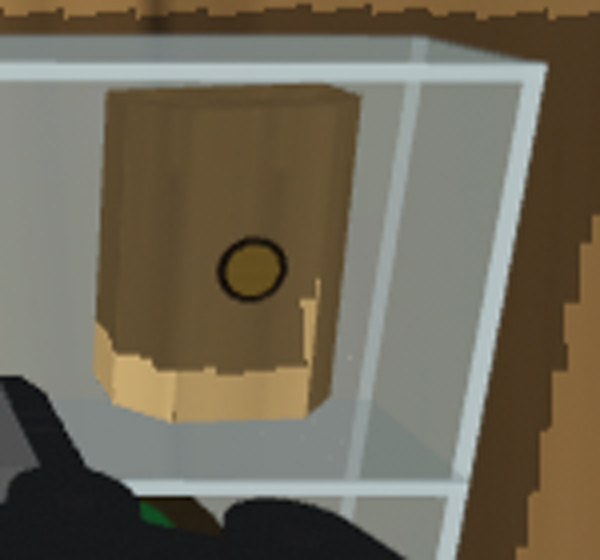

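```bash
python3 - <<'E'
from h import *
d=load('w12');o=-.4
A=w(d,205+38/4+o,150+69/4+o,38);B=w(d,380+538/4+o,150+72/4+o,38);C=w(d,205+80/4+o,150+483/4+o,38);D=w(d,380+455/4+o,150+488/4+o,38)
for p in(A,B,C,D):print(p.round(1))
ux=(B+D-A-C);ux/=np.linalg.norm(ux);uy=np.array([-ux[1],ux[0],0])
print('len',np.linalg.norm(B-A),'wid',(A+B-C-D)@uy/2,'ang',np.degrees(np.arctan2(ux[1],ux[0])),np.degrees(np.arctan2(*(B-A)[1::-1])),np.degrees(np.arctan2(*(D-C)[1::-1])))
lc=(A+B+C+D)/4;print('lane',lc)
p2=w(d,380+252/4+o,150+269/4+o,27);q=p2-lc;print('p2',p2,q@ux,q@uy)
h=w(d,319.5,268,88.0+24-24+1);q=h-lc;print('held disc',h.round(1),q@ux,q@uy)
p,R=pose();q=p-lc;print('tcp in lane',q@ux,q@uy)
print(w(d,300,230),w(d,440,195))
E
```

```text
[ 404.1 -131.3   38. ]
[ 606.6 -160.7   38. ]
[ 393.2 -209.1   38. ]
[ 594.1 -238.9   38. ]
len 204.61804333145847 wid 78.86187333334388 ang -8.344450789632191 -8.259248095962858 -8.430302226714765
lane [ 499.48933733 -185.02276205   38.        ]
p2 [ 561.70789803 -193.964472     27.        ] 62.85753910385522 0.1823481847583059
held disc [ 468.3 -189.4   89. ] -30.205252960123676 -8.826349817561221
tcp in lane -31.090114410796282 4.283317008079277
[ 464.07772233 -156.97541635  111.59854319] [ 559.91712932 -176.23491261   27.8973427 ]
```

```bash
python3 - <<'E'
from h import *
d=load('w12')
for z in (110.5,111.5): print(w(d,319.5,267.5,z))
# tool-frame of camera vs nominal: check with tray in top image refined
d=load('w10'); print(d['xyz'])
d=load('t8'); crop('t8',360,185,450,290,6,'c13')
for (u,v) in [(372.2,272.3-0)]: pass
E
```

```text
[ 470.02438653 -177.33444561  110.5       ]
[ 470.10150233 -176.78873586  111.5       ]
[477.15521167  72.4471657  221.70358403]
```

View pics/c13.png

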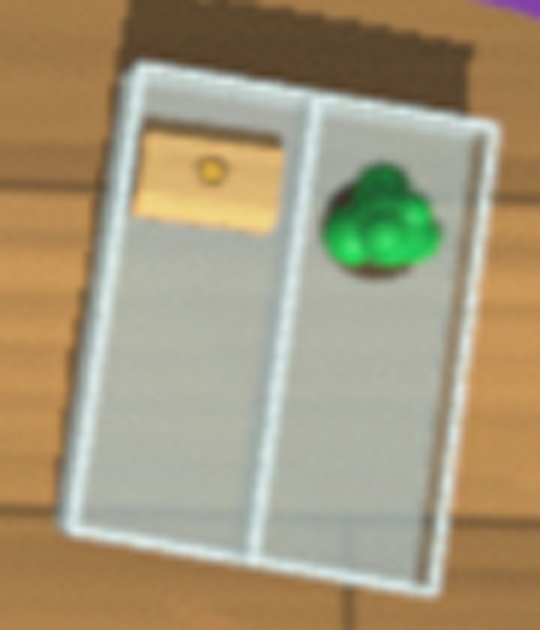

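```bash
python3 - <<'E'
from h import *
plan([469.1,-179.8,66],-8.3)
E
python3 -m creep '[[0,0,0.2,0,2,10,0.8],[0,0,0.3,0,3.4,20,0.8],[0,0,0.3,0,3.4,30,0.8],[0,0,0.3,0,3.4,40,0.8],[0,0,0.3,0,3.4,44,0.8],[0,0,0.3,0,3.4,44,0.8],[0,0,0.3,0,3.4,44,0.8],[0,0,0.3,0,3.4,44,0.8],[0,0,0.3,0,3.4,44,0.8],[0,0,0.3,0,3.4,44,0.8]]' 40
python3 - <<'E'
from h import *
d=snap('wrist','w13');d=snap('scene','s13');plan([469.1,-179.8,23],-8.3)
crop('w13',190,120,550,310,2.2,'c14');crop('s13',210,140,320,220,7,'c15')
E
```

```text
pos [ 469.3 -176.3  110.3] ang -7.95 tilt 0.03 shift [ 0.3  3.5 44.3] rz 0.35
time: 22.8
tool_pos: [469.1, -180.4, 66.7]
ee_rot: [-0.0, 0.997, -0.072, 0.0]
force: [-0.0, 0.0, -1.0]
finger_gap: 0.506
pos [ 469.  -180.3   66.6] ang -8.27 tilt 0.02 shift [-0.  -0.5 43.6] rz 0.03
```

View pics/c14.png

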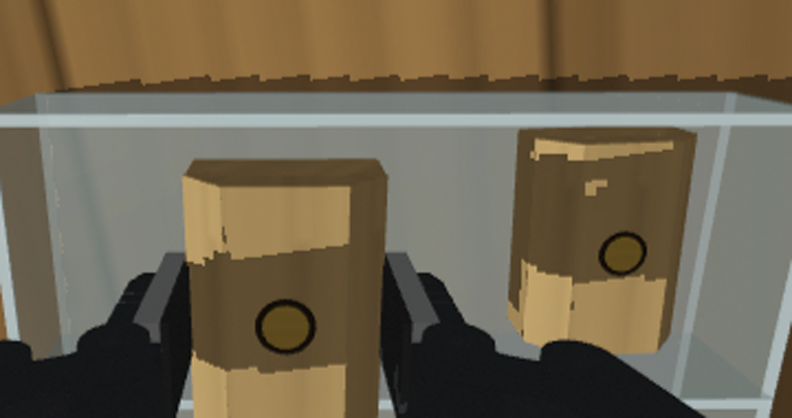

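View pics/c15.png

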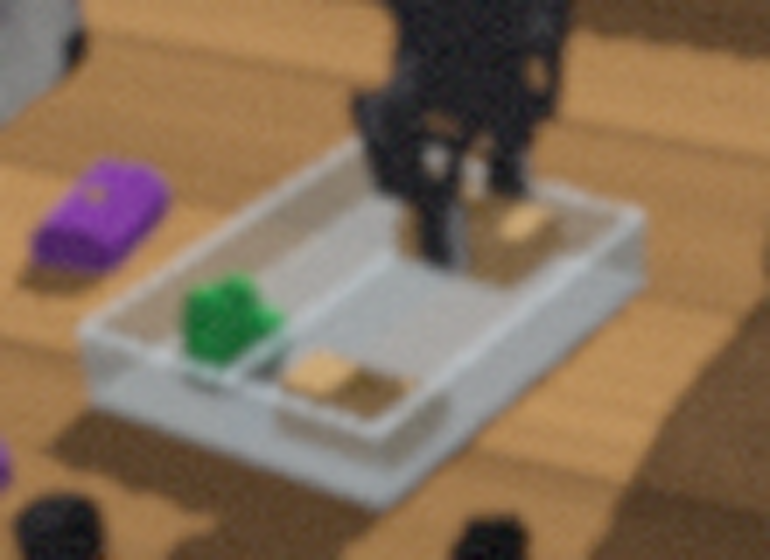

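```bash
python3 - <<'E'
from h import *
d=load('w13');o=-.3;f=lambda u,v,z:w(d,190+u/2.2+o,120+v/2.2+o,z)
p,R=pose()
T=lambda q:(R.T@(q-p)).round(1)
print('rim',T(f(50,120,38)),T(f(750,120,38)),'div',T(f(170,404,38)),T(f(720,404,38)))
print('L end',T(f(0,125,38)),'R end',T(f(792,125,38)))
print('held +y end',T(f(288,160,67.6)),'disc',T(f(286,327,67.6)))
print('p2 disc',T(f(622,254,27)),'p2 end',T(f(612,130,27)))
z=d['range_z']
print([w(d,190+u/2.2,120+v/2.2).round(1).tolist() for u,v in[(280,220),(620,310),(570,200)]])
E
```

```text
rim [-55.8 -39.1  28.6] [113.4 -38.9  28.6] div [-30.8  40.   28.6] [120.6  40.4  28.6]
L end [-68.1 -37.9  28.6] R end [123.8 -37.6  28.6]
held +y end [  1.5 -36.5  -1. ] disc [ 1.   0.1 -1. ]
p2 disc [93.7  0.5 39.6] p2 end [ 86.1 -34.2  39.6]
[[472.5, -156.6, 68.0], [560.6, -210.9, 28.2], [548.3, -176.9, 26.4]]
```

Rim and divider are equidistant (-39.0 and +40.2), and the held disc is at 0.1, so it's centred. I'll lower to just above the floor, then feel for it.

```bash
python3 -m creep '[[0,0,0,0,0.5,8,0.8],[0,0,0,0,0.5,16,0.8],[0,0,0,0,0.5,23,0.8],[0,0,0,0,0.5,29,0.8],[0,0,0,0,0.5,33,0.8],[0,0,0,0,0.5,36,0.8],[0,0,0,0,0.5,37.5,0.8],[0,0,0,0,0.5,38,0.8],[0,0,0,0,0.5,38,0.8],[0,0,0,0,0.5,38,0.8]]' 40
python3 -m creep '[[0,0,0,0,0,0.2,0.8],[0,0,0,0,0,0.4,0.8],[0,0,0,0,0,0.6,0.8],[0,0,0,0,0,0.8,0.8],[0,0,0,0,0,1,0.8],[0,0,0,0,0,1.2,0.8],[0,0,0,0,0,1.2,0.8],[0,0,0,0,0,1.2,0.8],[0,0,0,0,0,1.2,0.8],[0,0,0,0,0,1.2,0.8]]' 40
```

```text
time: 23.9
tool_pos: [469.0, -180.8, 28.6]
ee_rot: [-0.0, 0.997, -0.072, 0.0]
force: [0.2, -0.3, -0.3]
finger_gap: 0.501
time: 24.9
tool_pos: [468.9, -180.8, 27.3]
ee_rot: [0.0, 0.997, -0.072, 0.0]
force: [0.3, 0.4, -0.6]
finger_gap: 0.501
```

```bash
python3 -m creep '[[0,0,0,0,0,0.1,0.8],[0,0,0,0,0,0.2,0.8],[0,0,0,0,0,0.3,0.8],[0,0,0,0,0,0.4,0.8],[0,0,0,0,0,0.5,0.8],[0,0,0,0,0,0.6,0.8],[0,0,0,0,0,0.6,0.8],[0,0,0,0,0,0.6,0.8],[0,0,0,0,0,0.6,0.8],[0,0,0,0,0,0.6,0.8]]' 40
```

```text
time: 25.9
tool_pos: [468.8, -180.8, 26.7]
ee_rot: [-0.0, 0.997, -0.072, -0.0]
force: [-2.9, 0.9, 4.6]
finger_gap: 0.506
```

```bash
python3 -m creep '[[0,0,0,0,0,0.1,0.8],[0,0,0,0,0,0.2,0.8],[0,0,0,0,0,0.2,0.8],[0,0,0,0,0,0.2,0.49],[0,0,0,0,0,0.2,0.46],[0,0,0,0,0,0.2,0.42],[0,0,0,0,0,0.2,0.38],[0,0,0,0,0,0.2,0.34],[0,0,0,0,0,0.2,0.32],[0,0,0,0,0,0.2,0.32]]' 40
python3 - <<'E'
from h import *
d=snap('wrist','w14');crop('w14',190,120,550,310,2.2,'c16')
E
```

```text
time: 26.9
tool_pos: [468.8, -180.8, 26.4]
ee_rot: [0.0, 0.997, -0.072, -0.0]
force: [0.8, 0.6, -0.8]
finger_gap: 0.68
```

View pics/c16.png

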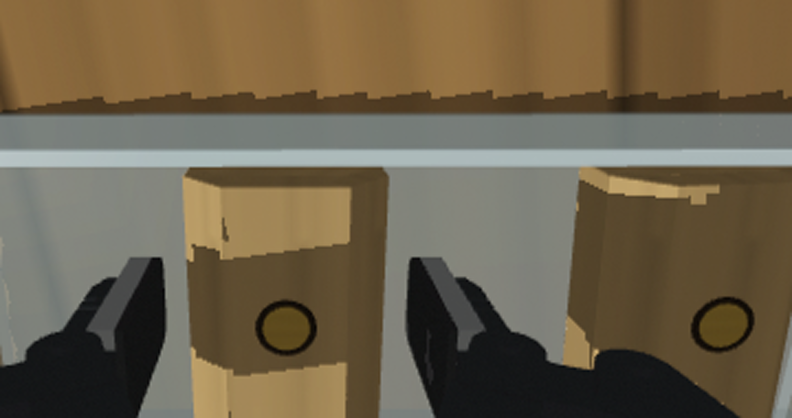

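Released, with clearance at both pads and well clear of plinth2. I'll lift straight up, retreat and check.

```bash
python3 -m creep '[[0,0,0,0,0,-8,0.32],[0,0,0,0,0,-25,0.32],[0,0,0,0,0,-50,0.32],[0,0,0,0,0,-80,0.32],[0,0,0,0,0,-115,0.32],[0,0,0,0,0,-150,0.32],[0,0,0,0,-30,-170,0.32],[0,0,0,0,-60,-170,0.32],[0,0,0,0,-60,-170,0.32],[0,0,0,0,-60,-170,0.32]]' 40
python3 - <<'E'
from h import *
d=snap('wrist','w15');d=snap('scene','s15');d=snap('top','t15')
crop('s15',210,140,450,240,3.3,'c17')
E
```

```text
time: 27.95
tool_pos: [477.4, -121.2, 196.8]
ee_rot: [-0.0, 0.997, -0.071, 0.0]
force: [-0.1, -0.1, 0.3]
finger_gap: 0.681
```

View pics/w15.png

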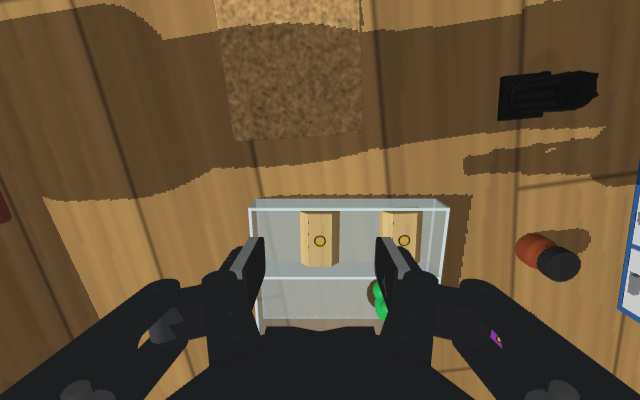

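View pics/c17.png

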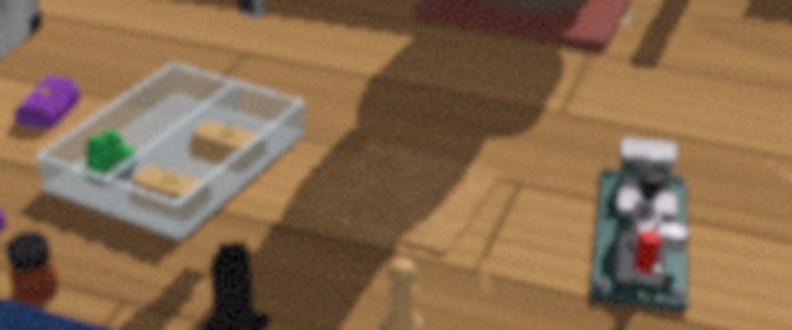

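View pics/t15.png

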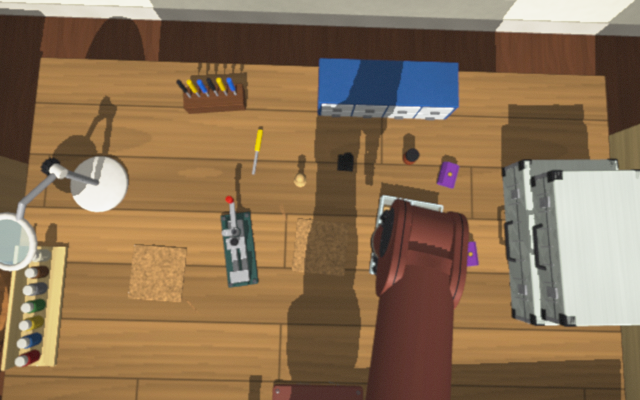

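```bash
python3 - <<'E'
from h import *
d=load('w15')
print([w(d,u,v)[2].round(1) for u,v in[(320,222),(320,255),(314,230),(326,230),(400,222),(394,230),(410,230)]], w(d,320,240.5,27), w(d,404,240.5,27))
t=load('t15');print('lever knob',w(t,229.5,200,94))
r.finish_job()
E
```

```text
[np.float64(27.8), np.float64(27.8), np.float64(27.8), np.float64(27.2), np.float64(28.3), np.float64(28.2), np.float64(27.9)] [ 470.32662822 -181.47497457   27.        ] [ 561.80601654 -194.81204641   27.        ]
lever knob [576.01965894 233.88694435  94.        ]
the job is handed in; nothing more can be done
```

The finished plinth now lies flat across the tray lane that holds the other plinth, about 92 mm from it, and I have handed the job in. Robot time at the last move was about 28 s, well under the 72 s limit.

**What I did**
- I swung the lever to its end stop and drew the jaw back about 20 mm.
- I gripped the plinth by its ends, drew it 8 mm towards +x to clear the lip, and lifted it out.
- I set it on the mat nearer the base and let go. I took a new grip across its upright sides and lowered it into the lane until I felt contact (about 5 N), then let go.

**Last checks**
- **Plinth:** the top of the placed plinth reads 27.2–27.8 mm high and the other plinth's 27.9–28.3 mm, where 27 mm is expected. It is level and parallel to the other one.
- **Other plinth:** its wrist-camera position before and after agrees within 1 mm.
- **Vise:** it is still open, with the lever along +x.
- **Shrub and other loose things:** they look unmoved in the last pictures, though the shrub and part of the tray were partly hidden by the gripper and arm.

**What did not go cleanly**
- **Force on the mat:** the fingertips touched the mat before the plinth did, and the wrist force briefly read about 42 N. That is just over the 40 N limit for the arm or gripper body, but I think it was only the fingertips pressing. I backed off to 8 N before opening.
- **Small drop on the mat:** because of that, the plinth settled about 2 mm onto the mat when released.
- **Camera disagreement:** the top and wrist cameras put the lane about 4 mm apart. I went by a close wrist view, which showed the plinth centred in the lane to within about 1 mm.

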